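# Draw the empty parts bin out of its interlocked row and put it on the counting scale

### The arm

A 7-joint arm with a two-finger parallel gripper is mounted at the origin on the work surface. World frame = base frame: x ahead of the robot, y to its left, z up, the work surface at z = 0. Lengths are in m, angles in degrees, forces in N, time in s.
With the tool pointing down it reaches from about 0.4 to 0.85 m from the base axis. Payload 10.4 kg.
Tool frame: the origin (TCP) lies midway between the tips of the shut fingers; the grasp point (between the pads) lies 19 mm behind it (env.grip_depth is the distance from the TCP to the grasp point, in m); z points along the fingers, y is the line along which they close (so a half turn about z gives the same grasp; the last joint's range is limited). The gripper opens to 85 mm and grips with 20 to 120 N. Pads are 22 mm wide; open, the fingers measure 114 mm over their backs; the gripper's body (76 mm by 85 mm) begins 54 mm behind the grasp point. The pads swing forward as they close: fully open they stand 13 mm farther back than shut.
Start: joints at [-1.295, 19.034, -3.707, 83.658, 1.238, 77.344, -5.071], TCP at [0.625, 0, 0.231] pointing down, gripper open.
Joint ranges: [-148.97, 148.97], [-28.65, 121.19], [-84.17, 76.75], [9.2, 138.47], [-72.65, 252.65], [3.7, 117.97], [-149.18, 149.18]. Speed limits (degrees/s): [127.2, 127.2, 159.86, 159.86, 180, 180, 180].

### API

Orientations are given as [roll, pitch, yaw] about the fixed x, y, z axes, in that order (R = Rz(yaw) Ry(pitch) Rx(roll)).
In Python, from cell import env gives the robot as it stands. The module is installed in compiled form; this text tells all that it offers.
- The arm moves only by the tool jog_arm, never from a script. Its argument "steps" is a list of rows, each an object with "twist": the turn, a rotation vector about the world's x, y, z in rad, a list of three; "offset": the shift along the world's x, y, z in cm, a list of three; "hand": the opening in per cent of the stroke, from 0 (shut) to 100 (fully open). A call has exactly 10 rows; each row is the pose to reach, as a shift and turn from the pose commanded when the call began; what a row does not reach only later rows make up. A row lasts 1/12 s, in which the tool goes at most 41.7 mm and 7.16 degrees, less where a joint would pass 70% of its speed; a pose out of reach is approached as far as the arm can. A call with a gripper value outside its range is refused whole. The fingers move at their own pace and stop on an object; "newtons" is the grip in N (left out, the last holds). Time passes only in rows, so rows that repeat a pose let the fingers close, or fill a call up. It gives the time, the measured TCP pose, the force, the opening and the grip force at its end, in the units of the state.
- env.sense(): the state, without advancing time (a new reading comes with each control period).
- env.grab_frame(name): name is "scene" or "side" or "wrist"; returns the picture (420x560x3 uint8, red, green, blue); there is no depth.
- env.calibration(name): a dict with "mtx" (3x3 intrinsics, pixels), "dist_coeffs" ([k1, k2, p1, p2, k3] as OpenCV has them; the pictures are not rectified), "eye" and "attitude" of the camera in the world. Camera axes: x right, y down, z forward; pixel columns grow to the right and rows downward; lengths in m; the calibration is good to about 2 mm. A picture is of the moment at which its call begins: read the wrist's pose just before it. calibration takes no time and is no camera call; for the wrist camera it gives the pose at the moment of the call.
- env.hand_in(): hands the job in; it is judged then, once.
Trained networks look in the newest picture that a camera, given by its name, has taken for a name from the list of things; names that differ only in an ending like _2 or _b are one class to them, and where a whole thing is asked for, a point or a joint stands for the part that bears it (a point fixed in the world has none). Each returns a list of dicts, best first, with "score" (0 to 1); they miss things now and then, are a little off and sometimes report something else, mostly with a low value. They report only what shows in the picture. A call takes as long as a camera call. They do not tell look-alikes from the thing itself.
- env.find_in(target, camera): "rect" ([left, top, width, height] as shares, 0 to 1, of the picture: columns of its width, rows of its height, round what is visible of it).
The state is a dict: "t": time; "joint_pos": joint angles; "qvel": joint speeds; "joint_torque": joint torques, N m; "ee_pos": TCP position; "tcp_rot": TCP orientation; "force": force on the tool from outside, world axes, zero at the start; "moment": the same for the moment, N m; "opening": finger opening in m; "gripper_force": force on a finger pad.
Only numpy, scipy, OpenCV 4.12 (cv2) and the standard library are available. Lean on these libraries where they do the work, as an engineer would, in place of code of your own. Each camera call takes 0.05 s, during which the arm holds its last target. There are 200 camera calls.

### The job

One of the three interlocked blue bins in the rack is empty. Draw it straight up out of the row by its grip, leaving the two full bins standing in their places, and set it down gently, upright, in the middle of the counting scale's pan, so that the scale can be zeroed before the refill.

Things in the scene. Friction and masses are not known exactly. Their poses are not given: they have to be found in the camera images.
- empty_bin_grip (a point): Centre of the grip of the empty blue plastic bin (loose, 0.15 kg; nothing in it): an upright block 14 mm thick along x, 36 mm wide along y, its top 25 mm above this point. The bin's underside is 80 mm below; it is 90 (x) by 66 mm (y), sides 50 mm high, a thin divider under the grip. It stands in any of the row's three places, on the 8 mm floor of a rack fixed on the table. z is up.
- full_bin_a_grip (a point): Centre of the grip of a full bin: same blue bin, point and axes, loose, 0.45 kg, pipe fittings below its rim. Bins stand 80 mm apart along y. Each has a T-shaped key on its +y side and hooked rails on its -y side (12 mm proud, 6 to 44 mm above the underside, 2 mm play), locking it to the next bin or the rack's end cheek: it comes out only straight up and is free once raised 50 mm.
- full_bin_b_grip (a point): Centre of the grip of the other full bin, like the first: the same in shape, size and axes, loose, to be left standing in its place in the row.
- scale_pan (a point): Centre of the top of the counting scale's flat, square, steel pan, 190 by 190 mm, rigid, its sides along this point's x and y, 65 mm above the table; z is up. The grey scale is fixed; its low display and keys stand out on its -x side, below the pan. It may stand on either side of the rack.
Things that resemble listed ones, but are neither listed nor needed, are in the scene too. What is shaped like the part that bears empty_bin_grip but pink or turquoise is not meant.

How it is judged:
By the outcome, as a careful person would: the job done as asked, in the order asked, and still so for the second after the job is handed in, with the robot touching nothing.
It also fails if it takes over 48 s, if anything falls off the work surface, if the arm or the gripper's body presses on something with over 40 N, if the wrist force passes 120 N, or if a joint passes its speed limit or range.

## Working session

There is one attempt and no reset: what is moved stays moved. The work goes in short steps, Python scripts to look and compute and a tool call to move; the robot and the scene stay as the last step left them, time stands still between calls to the robot, and variables do not carry over. Pictures are saved under pics/ and viewed, at most 10 in all, crops included, and the job is handed in when it is done.

Besides the shell and the picture viewer there is one more tool, called after ">>>" as name(argument=value, ...) on one line, values as JSON. jog_arm: Moves the arm, as the interface text tells. Its arguments: {"type":"object","properties":{"steps":{"type":"array","items":{"type":"object","properties":{"twist":{"type":"array","items":{"type":"number"}},"offset":{"type":"array","items":{"type":"number"}},"hand":{"type":"number"}}}},"newtons":{"type":"number"}},"required":["steps"]}

```bash
mkdir -p pics; cat > h.py <<'E'
import numpy as np, cv2, json
from cell import env
def grab(n,f):
    im=env.grab_frame(n); cv2.imwrite('pics/'+f,cv2.cvtColor(im,cv2.COLOR_RGB2BGR)); return im
def K(n):
    c=env.calibration(n); return np.array(c['mtx'],float),np.array(c['dist_coeffs'],float),np.array(c['eye'],float),c['attitude']
E
python3 - <<'E'
from h import *
for n in ('scene','side','wrist'):
    print(n,env.calibration(n))
    grab(n,n+'0.png')
    for t in ('empty_bin_grip','full_bin_a_grip','scale_pan'):
        for d in env.find_in(t,n)[:5]:
            r=np.array(d['rect'])*[560,420,560,420]; print(t,np.round(r),round(d['score'],2))
a=cv2.imread('pics/scene0.png');b=cv2.imread('pics/side0.png')
print(env.sense())
E
```

```text
scene {'mtx': array([[451.84374759,   0.        , 284.93955662],
       [  0.        , 451.84374759, 206.86462131],
       [  0.        ,   0.        ,   1.        ]]), 'dist_coeffs': array([-0.08030499,  0.        ,  0.        ,  0.        ,  0.        ]), 'eye': array([1.00160294, 0.2801642 , 0.86770331]), 'attitude': array([-144.58668639,   -0.20442972,  123.1082424 ])}
empty_bin_grip [228. 177.  45.  45.] 0.8
empty_bin_grip [139. 217.  47.  52.] 0.61
empty_bin_grip [290. 124.  31.  53.] 0.6
full_bin_a_grip [199. 165.  47.  50.] 0.76
scale_pan [319. 209. 135. 140.] 0.58
side {'mtx': array([[392.77320397,   0.        , 280.63356574],
       [  0.        , 392.77320397, 205.4692433 ],
       [  0.        ,   0.        ,   1.        ]]), 'dist_coeffs': array([-0.11358966,  0.        ,  0.        ,  0.        ,  0.        ]), 'eye': array([0.20843126, 0.48243713, 0.7403321 ]), 'attitude': array([-137.45967767,    1.12769053, -146.2544775 ])}
empty_bin_grip [354. 209.  52.  47.] 0.93
empty_bin_grip [252. 138.  38.  30.] 0.76
empty_bin_grip [292. 169.  42.  49.] 0.72
full_bin_a_grip [30
[... 686 characters left out ...]
{'t': 0.6, 'joint_pos': array([-1.29525085, 19.03335397, -3.708753  , 83.65832576,  1.2367823 ,
       77.34456164, -5.07124533]), 'qvel': array([-0.03819564, -0.00192243,  0.01019854,  0.18124178, -0.0606559 ,
       -0.02864309, -0.00312934]), 'joint_torque': array([ 1.61488538e-04, -6.24943686e+01,  4.90486133e-02, -3.91693246e+01,
        1.64255372e-02,  1.93877437e-03,  8.12495841e-06]), 'ee_pos': array([6.25008163e-01, 4.39407616e-05, 2.31334584e-01]), 'tcp_rot': array([ 1.79996568e+02, -2.30303170e-03,  9.00014448e+01]), 'force': array([ 0.14684133,  0.13579209, -0.54477716]), 'moment': array([0.01281604, 0.00013696, 0.00948931]), 'gripper_force': 0.0, 'opening': 0.08579028126091945}
```

View pics/scene0.png

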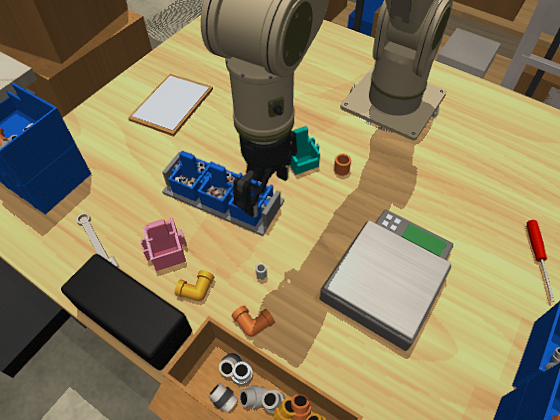

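View pics/side0.png

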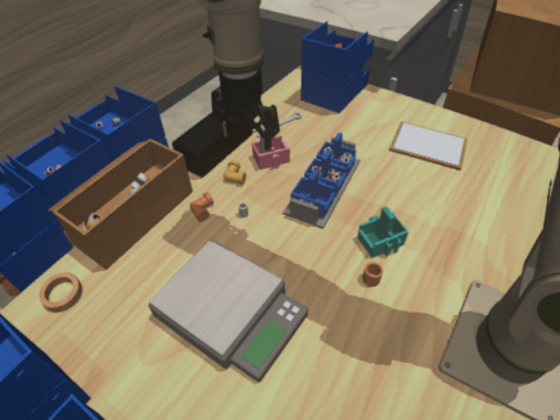

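View pics/wrist0.png

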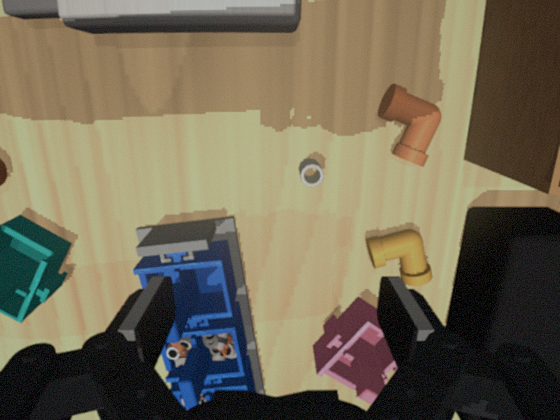

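```bash
python3 - <<'E'
import cv2,numpy as np
a=cv2.imread('pics/scene0.png')[140:240,150:300]; b=cv2.imread('pics/side0.png')[130:225,275:375]; c=cv2.imread('pics/wrist0.png')[210:420,90:290]
f=lambda x,s:cv2.resize(x,None,fx=s,fy=s,interpolation=cv2.INTER_CUBIC)
o=np.zeros((600,800,3),np.uint8)
for im,s,x,y in((a,2.6,0,0),(b,3.3,0,275),(c,2,395,0)):
    g=f(im,s)[:600-y,:800-x]; o[y:y+g.shape[0],x:x+g.shape[1]]=g
cv2.imwrite('pics/crop1.png',o)
E
```

```text
(no output)
```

View pics/crop1.png

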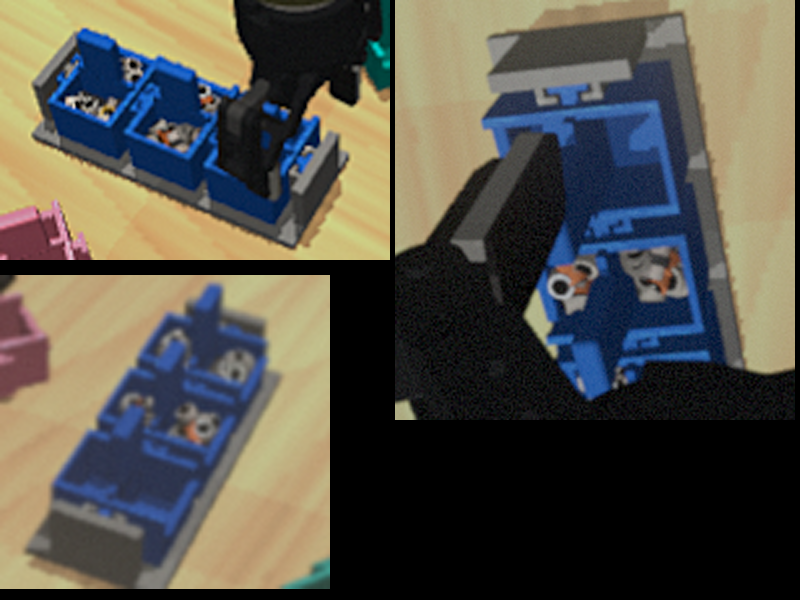

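Candidates: blue bins, scene (85–115,~165) → in the scene picture (187,172), (218,182), (253,197); pink (163,243); turquoise (305,150). Only the blue bin nearest the scale (scene (253,197), side (320,195), wrist (185,290)) is empty. The crop confirms that the other two hold fittings.

```bash
cat >> h.py <<'E'
from scipy.spatial.transform import Rotation as Ro
def toz(n,pts,z,cal=None):
    M,D,e,a=cal or K(n); R=Ro.from_euler('xyz',a,degrees=True).as_matrix()
    u=cv2.undistortPoints(np.array(pts,float).reshape(-1,1,2),M,D).reshape(-1,2)
    d=np.c_[u,np.ones(len(u))]@R.T
    return e+d*((z-e[2])/d[:,2])[:,None]
def proj(n,P):
    M,D,e,a=K(n); R=Ro.from_euler('xyz',a,degrees=True).as_matrix()
    r=cv2.Rodrigues(R.T)[0]; return cv2.projectPoints(np.array(P,float).reshape(-1,3),r,-R.T@e,M,D)[0].reshape(-1,2)
E
python3 - <<'E'
from h import *
np.set_printoptions(precision=4,suppress=True)
print(toz('wrist',[(221.5,261),(231.5,316.5),(134.5,271),(237.5,328),(245,372.5)],.058))
for n,p in (('scene',[(375,222),(449,262),(412,343),(322,293)]),('side',[(211,243),(284,292),(223,355),(152,300)])):
    q=toz(n,p,.065); print(n,q,q.mean(0))
# grip tops z=.113 side, crop: first (127,412)
print(toz('side',[(275+127/3.3,130+(410-275)/3.3),(275+174/3.3,130+(338-275)/3.3),(275+208/3.3,130+(292-275)/3.3)],.113))
E
```

```text
[[ 0.5725 -0.0811  0.058 ]
 [ 0.5796 -0.1457  0.058 ]
 [ 0.4845 -0.0927  0.058 ]
 [ 0.5853 -0.1601  0.058 ]
 [ 0.5914 -0.2204  0.058 ]]
scene [[0.4496 0.1535 0.065 ]
 [0.4543 0.3246 0.065 ]
 [0.6497 0.3299 0.065 ]
 [0.6533 0.1417 0.065 ]] [0.5518 0.2374 0.065 ]
side [[0.6294 0.1476 0.065 ]
 [0.431  0.1613 0.065 ]
 [0.4507 0.3264 0.065 ]
 [0.6362 0.3193 0.065 ]] [0.5369 0.2387 0.065 ]
[[ 0.5348 -0.1233  0.113 ]
 [ 0.5457 -0.2121  0.113 ]
 [ 0.5508 -0.2766  0.113 ]]
```

>>> jog_arm(steps=[{"offset": [-1.5,-3,1],"twist": [0,0,0.03],"hand": 100},{"offset": [-3,-6,2.5],"twist": [0,0,0.06],"hand": 100},{"offset": [-4.5,-9.5,4],"twist": [0,0,0.09],"hand": 100},{"offset": [-6,-13,5.5],"twist": [0,0,0.11],"hand": 100},{"offset": [-7.5,-16,6.5],"twist": [0,0,0.11],"hand": 100},{"offset": [-8.5,-18.5,7],"twist": [0,0,0.11],"hand": 100},{"offset": [-9.5,-20,7],"twist": [0,0,0.11],"hand": 100},{"offset": [-9.5,-20,7],"twist": [0,0,0.11],"hand": 100},{"offset": [-9.5,-20,7],"twist": [0,0,0.11],"hand": 100},{"offset": [-9.5,-20,7],"twist": [0,0,0.11],"hand": 100}])

```text
t: 1.43
ee_pos: [0.5304, -0.1989, 0.3012]
tcp_rot: [180.0, -0.0, 96.4]
force: [0.8, 0.4, -0.6]
opening: 0.0852
gripper_force: 0.0
```

```bash
python3 - <<'E'
from h import *
np.set_printoptions(precision=4,suppress=True)
s=env.sense(); print(s['t'],s['ee_pos'],s['tcp_rot'])
c=K('wrist'); print(c[2:]); grab('wrist','wrist1.png'); grab('scene','scene1.png')
import pickle; pickle.dump(c,open('c1.pkl','wb'))
a=cv2.imread('pics/wrist1.png'); b=cv2.imread('pics/scene1.png')
o=np.zeros((600,800,3),np.uint8); g=a[0:300,130:530]; o[:]=cv2.resize(g,(800,600),interpolation=cv2.INTER_CUBIC); cv2.imwrite('pics/crop2.png',o)
for t in('empty_bin_grip','full_bin_a_grip'):
    for d in env.find_in(t,'wrist')[:5]: print(t,np.round(np.array(d['rect'])*[560,420,560,420]),d['score'])
E
```

```text
1.4333 [ 0.5304 -0.1989  0.3012] [179.988   -0.0342  96.3693]
(array([ 0.522 , -0.1179,  0.4444]), array([161.3779,  -0.0113,   6.3444]))
empty_bin_grip [237.  46.  95.  84.] 0.85
empty_bin_grip [385. 141. 101.  96.] 0.61
full_bin_a_grip [242. 123.  86.  77.] 0.91
```

View pics/crop2.png

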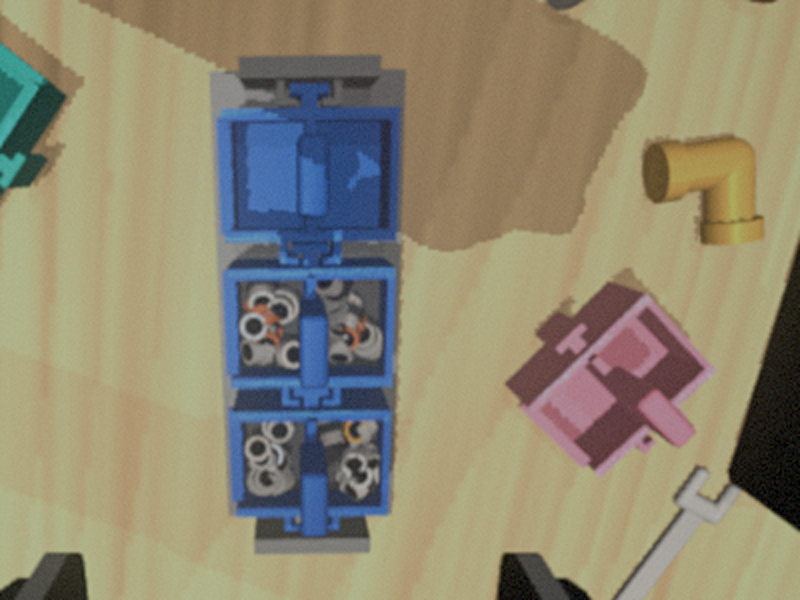

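The crop shows the empty bin at (310,175), with its grip top at about (313,185). The two full bins are below it at (310,325) and (310,460). The pink bin is at (610,390) and the turquoise one at top left.

```bash
python3 - <<'E'
from h import *
import pickle
from scipy.optimize import least_squares
np.set_printoptions(precision=4,suppress=True)
c=pickle.load(open('c1.pkl','rb'))
px=np.array([(217,110),(402,108),(398,240),(222,242),(222,266),(395,262),(392,385),(229,388),(228,407),(391,405),(388,513),(234,516)])/2+[130,0]
w=toz('wrist',px,.058,c)[:,:2]
l=np.array([(sx*.045,sy*.033-.08*k) for k in range(3) for sx,sy in((-1,1),(1,1),(1,-1),(-1,-1))])
R=lambda a:np.array([[np.cos(a),-np.sin(a)],[np.sin(a),np.cos(a)]])
f=least_squares(lambda p:(l@R(p[2]).T+p[:2]-w).ravel(),[.53,-.12,.11])
print(f.x,np.degrees(f.x[2]),f.fun.reshape(-1,2)*1e3)
g=toz('wrist',np.array([(300,155),(328,155),(327,214),(300,214)])/2+[130,0],.113,c); print(g,g.mean(0))
x,y,a=f.x
# validate vs scene1: draw
b=cv2.imread('pics/scene1.png')
P=[]
for k in range(3):
    for sx,sy in((-1,1),(1,1),(1,-1),(-1,-1)):
        for s,z in (((.045,.033),.058),((.007,.018),.113)): P.append([*(R(a)@[sx*s[0],sy*s[1]-.08*k]+[x,y]),z])
s=4; q=proj('scene',P); z=cv2.resize(b[120:260,140:330],None,fx=s,fy=s,interpolation=cv2.INTER_CUBIC)
for i,(u,v) in enumerate(q): cv2.circle(z,(int((u-139.5)*s),int((v-119.5)*s)),3,(0,0,255) if i%2==0 else (0,255,255),-1)
cv2.imwrite('pics/ov.png',z)
E
```

```text
[ 0.5311 -0.1171  0.1237] 7.086980273166442 [[ 0.7563  1.5818]
 [-1.9929  1.3774]
 [-1.7317  0.6206]
 [ 0.9339  0.8537]
 [ 1.627  -0.5393]
 [-0.18   -1.74  ]
 [-0.8575  0.2592]
 [ 0.3696  0.9903]
 [ 1.7272 -1.6782]
 [-0.3862 -1.9326]
 [-0.9794 -0.3738]
 [ 0.7136  0.5809]]
[[ 0.525  -0.1098  0.113 ]
 [ 0.5371 -0.1084  0.113 ]
 [ 0.5398 -0.1334  0.113 ]
 [ 0.5278 -0.1347  0.113 ]] [ 0.5324 -0.1216  0.113 ]
```

View pics/ov.png

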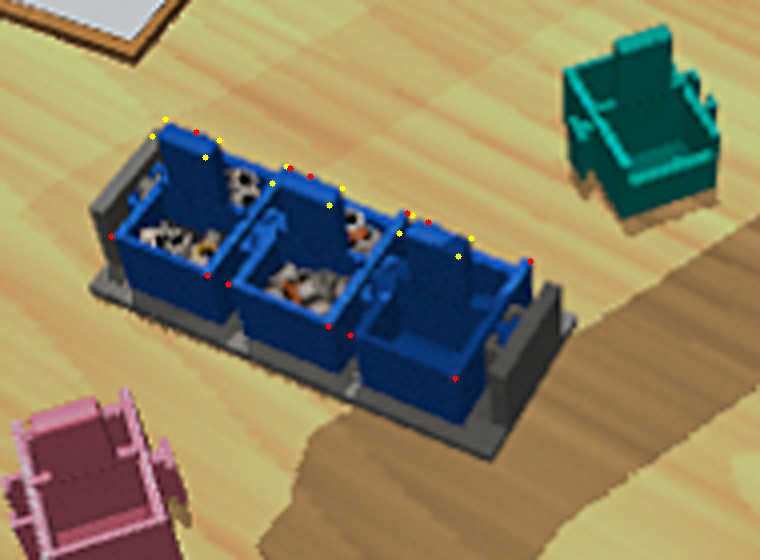

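>>> jog_arm(steps=[{"offset": [0,1.5,-1],"twist": [0,0,0.012],"hand": 60},{"offset": [0.1,4,-3],"twist": [0,0,0.012],"hand": 60},{"offset": [0.1,6.5,-6],"twist": [0,0,0.012],"hand": 60},{"offset": [0.1,8,-9],"twist": [0,0,0.012],"hand": 60},{"offset": [0.1,8,-12],"twist": [0,0,0.012],"hand": 60},{"offset": [0.1,8,-14],"twist": [0,0,0.012],"hand": 60},{"offset": [0.1,8,-15],"twist": [0,0,0.012],"hand": 60},{"offset": [0.1,8,-15],"twist": [0,0,0.012],"hand": 60},{"offset": [0.1,8,-15],"twist": [0,0,0.012],"hand": 60},{"offset": [0.1,8,-15],"twist": [0,0,0.012],"hand": 60}])

```text
t: 2.47
ee_pos: [0.532, -0.1202, 0.153]
tcp_rot: [179.9, 0.0, 97.0]
force: [1.1, -0.3, 1.2]
opening: 0.0512
gripper_force: 0.0
```

```bash
python3 - <<'E'
from h import *
import pickle
np.set_printoptions(precision=4,suppress=True)
s=env.sense(); print(s['t'],s['ee_pos'],s['tcp_rot'],s['opening'])
c=K('wrist'); pickle.dump(c,open('c2.pkl','wb')); grab('wrist','wrist2.png'); grab('side','side2.png')
a=cv2.imread('pics/wrist2.png'); cv2.imwrite('pics/w2.png',cv2.resize(a[120:420,80:480],(800,600),interpolation=cv2.INTER_CUBIC))
E
```

```text
2.4667 [ 0.532  -0.1202  0.153 ] [179.8671   0.0347  96.9814] 0.05123125411146651
```

View pics/w2.png

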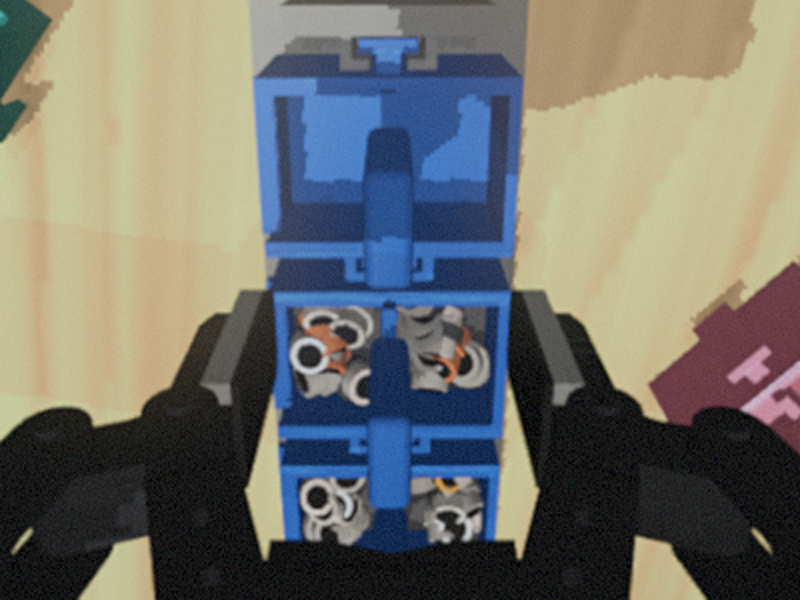

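The picture shows the grip top at crop columns 365–413 and rows 170–286. It sits centred between the fingers, whose inner edges are at 272 and 510.

```bash
python3 - <<'E'
from h import *
import pickle
np.set_printoptions(precision=4,suppress=True)
c=pickle.load(open('c2.pkl','rb'))
g=toz('wrist',np.array([(365,171),(413,171),(412,286),(367,286)])/2+[80,120],.113,c);print(g,g.mean(0))
g=toz('wrist',np.array([(255,76),(523,74),(515,257),(265,257)])/2+[80,120],.058,c);print(g,g.mean(0))
E
```

```text
[[ 0.5232 -0.1005  0.113 ]
 [ 0.536  -0.099   0.113 ]
 [ 0.5402 -0.1332  0.113 ]
 [ 0.5275 -0.1347  0.113 ]] [ 0.5317 -0.1168  0.113 ]
[[ 0.4832 -0.0901  0.058 ]
 [ 0.5722 -0.0786  0.058 ]
 [ 0.5813 -0.1453  0.058 ]
 [ 0.4909 -0.1562  0.058 ]] [ 0.5319 -0.1175  0.058 ]
```

>>> jog_arm(steps=[{"offset": [0,0.3,-1],"hand": 60},{"offset": [0,0.3,-3],"hand": 60},{"offset": [0,0.3,-5],"hand": 60},{"offset": [0,0.3,-7],"hand": 60},{"offset": [0,0.3,-8],"hand": 60},{"offset": [0,0.3,-8],"hand": 40},{"offset": [0,0.3,-8],"hand": 20},{"offset": [0,0.3,-8],"hand": 5},{"offset": [0,0.3,-8],"hand": 0},{"offset": [0,0.3,-8],"hand": 0}], newtons=40)

```text
schema error: expected keys twist, offset, hand
```

>>> jog_arm(steps=[{"offset": [0,0,0],"hand": 0},{"offset": [0,0,0],"hand": 0},{"offset": [0,0,0],"hand": 0},{"offset": [0,0,0.1],"hand": 0},{"offset": [0,0,0.3],"hand": 0},{"offset": [0,0,0.6],"hand": 0},{"offset": [0,0,0.9],"hand": 0},{"offset": [0,0,1.2],"hand": 0},{"offset": [0,0,1.5],"hand": 0},{"offset": [0,0,1.5],"hand": 0}])

```text
schema error: expected keys twist, offset, hand
```

>>> jog_arm(steps=[{"twist": [0,0,0],"offset": [0,0.3,-1],"hand": 60},{"twist": [0,0,0],"offset": [0,0.3,-3],"hand": 60},{"twist": [0,0,0],"offset": [0,0.3,-5],"hand": 60},{"twist": [0,0,0],"offset": [0,0.3,-7],"hand": 60},{"twist": [0,0,0],"offset": [0,0.3,-8],"hand": 60},{"twist": [0,0,0],"offset": [0,0.3,-8],"hand": 40},{"twist": [0,0,0],"offset": [0,0.3,-8],"hand": 20},{"twist": [0,0,0],"offset": [0,0.3,-8],"hand": 5},{"twist": [0,0,0],"offset": [0,0.3,-8],"hand": 0},{"twist": [0,0,0],"offset": [0,0.3,-8],"hand": 0}], newtons=40)

```text
t: 3.4
ee_pos: [0.5315, -0.117, 0.0722]
tcp_rot: [179.9, 0.0, 97.0]
force: [-1.2, 0.4, 3.4]
opening: 0.0137
gripper_force: 43.1
```

>>> jog_arm(steps=[{"twist": [0,0,0],"offset": [0,0,0],"hand": 0},{"twist": [0,0,0],"offset": [0,0,0.1],"hand": 0},{"twist": [0,0,0],"offset": [0,0,0.3],"hand": 0},{"twist": [0,0,0],"offset": [0,0,0.5],"hand": 0},{"twist": [0,0,0],"offset": [0,0,0.8],"hand": 0},{"twist": [0,0,0],"offset": [0,0,1.1],"hand": 0},{"twist": [0,0,0],"offset": [0,0,1.4],"hand": 0},{"twist": [0,0,0],"offset": [0,0,1.7],"hand": 0},{"twist": [0,0,0],"offset": [0,0,2.0],"hand": 0},{"twist": [0,0,0],"offset": [0,0,2.0],"hand": 0}])

```text
t: 4.23
ee_pos: [0.5314, -0.117, 0.0921]
tcp_rot: [179.9, 0.0, 97.0]
force: [0.3, 0.6, -1.5]
opening: 0.0134
gripper_force: 42.4
```

>>> jog_arm(steps=[{"twist": [0,0,0],"offset": [0,0,0.4],"hand": 0},{"twist": [0,0,0],"offset": [0,0,1.0],"hand": 0},{"twist": [0,0,0],"offset": [0,0,1.7],"hand": 0},{"twist": [0,0,0],"offset": [0,0,2.5],"hand": 0},{"twist": [0,0,0],"offset": [0,0,3.5],"hand": 0},{"twist": [0,0,0],"offset": [0,0,5.0],"hand": 0},{"twist": [0,0,0],"offset": [0,0,7.0],"hand": 0},{"twist": [0,0,0],"offset": [0,0,9.0],"hand": 0},{"twist": [0,0,0],"offset": [0,0,10.5],"hand": 0},{"twist": [0,0,0],"offset": [0,0,11.0],"hand": 0}])

```text
t: 5.07
ee_pos: [0.5322, -0.1172, 0.2049]
tcp_rot: [179.7, 0.1, 97.0]
force: [-0.6, -0.1, -1.1]
opening: 0.0136
gripper_force: 42.6
```

```bash
python3 - <<'E'
from h import *
np.set_printoptions(precision=4,suppress=True)
s=env.sense(); print(s['t'],s['ee_pos'],s['force'])
for n in('scene','side'): grab(n,n+'3.png')
a=cv2.imread('pics/scene3.png')[120:380,150:480];b=cv2.imread('pics/side3.png')[130:380,130:410]
f=lambda x,w:cv2.resize(x,(w,int(x.shape[0]*w/x.shape[1])),interpolation=cv2.INTER_CUBIC)
cv2.imwrite('pics/scale.png',np.hstack([f(a,400)[:315],np.zeros((315,0,3),np.uint8),f(b,400)[:315]]))
# refine pan corners by edge: bright-grey mask
for n in('scene','side'):
    im=cv2.imread(f'pics/{n}3.png'); hsv=cv2.cvtColor(im,cv2.COLOR_BGR2HSV)
    m=((hsv[...,1]<45)&(hsv[...,2]>100)).astype(np.uint8)
    m=cv2.morphologyEx(m,cv2.MORPH_OPEN,np.ones((5,5)))
    N,L,st,ce=cv2.connectedComponentsWithStats(m)
    seed=(387,285) if n=='scene' else (218,298)
    k=L[seed[1],seed[0]]; print(n,k,st[k])
    if k:
        ct=max(cv2.findContours((L==k).astype(np.uint8),0,1)[0],key=cv2.contourArea)
        r=cv2.approxPolyDP(cv2.convexHull(ct),8,True).reshape(-1,2); print(r.tolist()); q=toz(n,r,.065); print(q[:,:2],q.mean(0))
E
```

```text
5.0667 [ 0.5322 -0.1172  0.2049] [-0.6432 -0.1121 -1.0806]
scene 10 [ 325  218  125  119 8513]
[[367, 222], [404, 219], [449, 262], [413, 336], [325, 288]]
[[0.4591 0.1391]
 [0.4082 0.2027]
 [0.4543 0.3246]
 [0.6366 0.3259]
 [0.6411 0.1412]] [0.5199 0.2267 0.065 ]
side 12 [ 151  240  131  114 8200]
[[209, 240], [281, 280], [226, 353], [151, 304]]
[[0.6385 0.1437]
 [0.4511 0.1418]
 [0.4486 0.3205]
 [0.6315 0.3267]] [0.5424 0.2332 0.065 ]
```

View pics/scale.png

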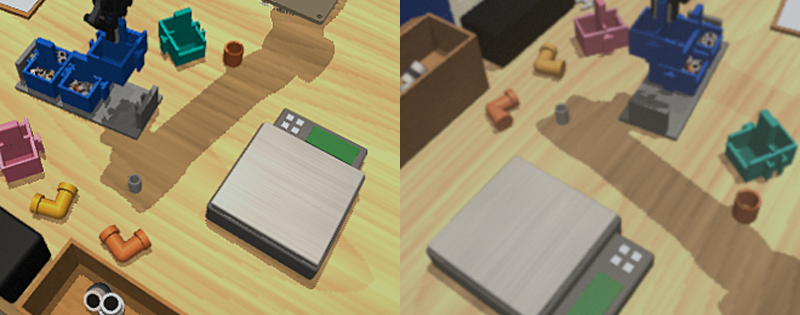

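Both full bins are still in place, and the empty bin hangs free above its slot. The pan lies at scene ~(387,280). Next I'll travel to a look pose.

>>> jog_arm(steps=[{"twist": [0,0,0],"offset": [0,0.5,2],"hand": 0},{"twist": [0,0,0],"offset": [0.2,2,4],"hand": 0},{"twist": [0,0,-0.03],"offset": [0.4,5,6],"hand": 0},{"twist": [0,0,-0.06],"offset": [0.6,8,7],"hand": 0},{"twist": [0,0,-0.09],"offset": [0.8,11,7],"hand": 0},{"twist": [0,0,-0.12],"offset": [1,14,7],"hand": 0},{"twist": [0,0,-0.12],"offset": [1.2,16.5,7],"hand": 0},{"twist": [0,0,-0.12],"offset": [1.3,18,7],"hand": 0},{"twist": [0,0,-0.12],"offset": [1.3,18,7],"hand": 0},{"twist": [0,0,-0.12],"offset": [1.3,18,7],"hand": 0}])

```text
t: 6.0
ee_pos: [0.5435, 0.0637, 0.2701]
tcp_rot: [-179.9, 0.0, 90.2]
force: [-0.4, -0.6, -1.3]
opening: 0.0134
gripper_force: 42.4
```

```bash
python3 - <<'E'
from h import *
import pickle
np.set_printoptions(precision=4,suppress=True)
s=env.sense(); print(s['t'],s['ee_pos'],s['tcp_rot'],s['force'])
c=K('wrist'); pickle.dump(c,open('c4.pkl','wb')); grab('wrist','wrist4.png')
cv2.imwrite('pics/w4.png',cv2.resize(cv2.imread('pics/wrist4.png'),(800,600),interpolation=cv2.INTER_CUBIC))
E
```

```text
6.0 [0.5435 0.0637 0.2701] [-179.893     0.0178   90.2245] [-0.3898 -0.6116 -1.3205]
```

View pics/w4.png

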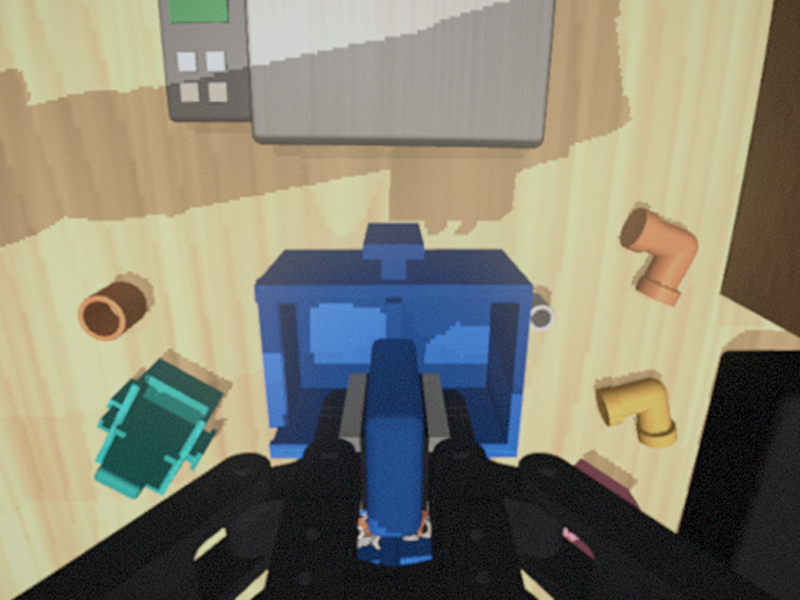

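The pan is at the top of the picture, with its near top corners at about (253,137) and (546,137). The held bin is upright below it.

```bash
python3 - <<'E'
from h import *
import pickle
np.set_printoptions(precision=4,suppress=True)
c=pickle.load(open('c4.pkl','rb'))
print(toz('wrist',np.array([(253,137),(546,137),(247,0),(556,0)])*.7,.065,c))
for n,p in(('scene',[(370.3,220.7),(451,268.5),(410,340),(321.6,290.8)]),('side',[(210.5,240),(284.7,292.4),(149.6,301.5)])): print(n,toz(n,p,.065)[:,:2])
E
```

```text
[[0.4515 0.1369 0.065 ]
 [0.6431 0.1377 0.065 ]
 [0.4534 0.2186 0.065 ]
 [0.6427 0.2193 0.065 ]]
scene [[0.4522 0.1435]
 [0.4662 0.3336]
 [0.6465 0.3244]
 [0.6498 0.1387]]
side [[0.6357 0.1419]
 [0.4294 0.1613]
 [0.6378 0.3244]]
```

>>> jog_arm(steps=[{"twist": [0,0,0],"offset": [0.1,2,0],"hand": 0},{"twist": [0,0,0],"offset": [0.1,5,0],"hand": 0},{"twist": [0,0,0],"offset": [0.2,8,0],"hand": 0},{"twist": [0,0,0],"offset": [0.3,11,-1],"hand": 0},{"twist": [0,0,0],"offset": [0.4,14,-3],"hand": 0},{"twist": [0,0,0],"offset": [0.4,16,-5],"hand": 0},{"twist": [0,0,0],"offset": [0.4,16.9,-7],"hand": 0},{"twist": [0,0,0],"offset": [0.4,16.9,-9],"hand": 0},{"twist": [0,0,0],"offset": [0.4,16.9,-10],"hand": 0},{"twist": [0,0,0],"offset": [0.4,16.9,-10],"hand": 0}])

```text
t: 6.88
ee_pos: [0.5472, 0.2298, 0.1685]
tcp_rot: [-179.8, 0.1, 90.0]
force: [-0.8, -0.6, -1.7]
opening: 0.0135
gripper_force: 42.3
```

```bash
python3 - <<'E'
from h import *
import pickle
s=env.sense(); print(s['t'],s['ee_pos'],s['tcp_rot'],s['force'])
c=K('wrist'); pickle.dump(c,open('c5.pkl','wb')); im=grab('wrist','wrist5.png'); grab('scene','scene5.png')
a=cv2.resize(cv2.imread('pics/wrist5.png'),(560,420)); b=cv2.imread('pics/scene5.png')[120:330,290:470]
o=np.zeros((420,800,3),np.uint8); o[:,:560]=a; b=cv2.resize(b,(240,280)); o[:280,560:]=b; cv2.imwrite('pics/w5.png',o)
E
```

```text
6.8833 [0.54722534 0.22975889 0.16848255] [-1.79769271e+02  1.49392039e-01  9.00079073e+01] [-0.83041842 -0.60951506 -1.72220932]
```

View pics/w5.png

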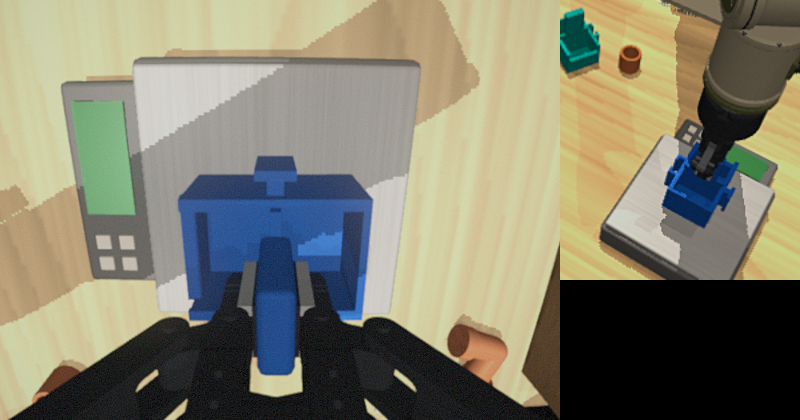

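The pan's far corners are at (134,62) and (420,65), and its near-left corner at about (160,312). The bin hangs upright over it.

```bash
python3 - <<'E'
from h import *
import pickle
np.set_printoptions(precision=4,suppress=True)
c=pickle.load(open('c5.pkl','rb'))
print(toz('wrist',[(134,60),(420,63),(160,312),(393,314)],.065,c))
s=env.sense();print(s['ee_pos'])
E
```

```text
[[0.4557 0.3284 0.065 ]
 [0.6409 0.3265 0.065 ]
 [0.4531 0.1373 0.065 ]
 [0.6431 0.1359 0.065 ]]
[0.5486 0.2307 0.1719]
```

>>> jog_arm(steps=[{"twist": [0,0,0],"offset": [0,0.1,-0.5],"hand": 0},{"twist": [0,0,0],"offset": [0,0.1,-1.2],"hand": 0},{"twist": [0,0,0],"offset": [0,0.1,-2],"hand": 0},{"twist": [0,0,0],"offset": [0,0.1,-2.6],"hand": 0},{"twist": [0,0,0],"offset": [0,0.1,-3],"hand": 0},{"twist": [0,0,0],"offset": [0,0.1,-3.3],"hand": 0},{"twist": [0,0,0],"offset": [0,0.1,-3.5],"hand": 0},{"twist": [0,0,0],"offset": [0,0.1,-3.6],"hand": 0},{"twist": [0,0,0],"offset": [0,0.1,-3.6],"hand": 0},{"twist": [0,0,0],"offset": [0,0.1,-3.6],"hand": 0}])

```text
t: 7.82
ee_pos: [0.5481, 0.2331, 0.1356]
tcp_rot: [180.0, -0.0, 90.1]
force: [-0.5, -0.3, -2.2]
opening: 0.0132
gripper_force: 42.4
```

>>> jog_arm(steps=[{"twist": [0,0,0],"offset": [0,0,-0.05],"hand": 0},{"twist": [0,0,0],"offset": [0,0,-0.1],"hand": 0},{"twist": [0,0,0],"offset": [0,0,-0.15],"hand": 0},{"twist": [0,0,0],"offset": [0,0,-0.2],"hand": 0},{"twist": [0,0,0],"offset": [0,0,-0.25],"hand": 0},{"twist": [0,0,0],"offset": [0,0,-0.3],"hand": 0},{"twist": [0,0,0],"offset": [0,0,-0.35],"hand": 0},{"twist": [0,0,0],"offset": [0,0,-0.4],"hand": 0},{"twist": [0,0,0],"offset": [0,0,-0.4],"hand": 0},{"twist": [0,0,0],"offset": [0,0,-0.4],"hand": 0}])

```text
t: 8.65
ee_pos: [0.548, 0.233, 0.1313]
tcp_rot: [180.0, 0.0, 90.1]
force: [0.3, -0.4, -1.9]
opening: 0.0136
gripper_force: 42.4
```

>>> jog_arm(steps=[{"twist": [0,0,0],"offset": [0,0,-0.03],"hand": 0},{"twist": [0,0,0],"offset": [0,0,-0.06],"hand": 0},{"twist": [0,0,0],"offset": [0,0,-0.09],"hand": 0},{"twist": [0,0,0],"offset": [0,0,-0.12],"hand": 0},{"twist": [0,0,0],"offset": [0,0,-0.15],"hand": 0},{"twist": [0,0,0],"offset": [0,0,-0.18],"hand": 0},{"twist": [0,0,0],"offset": [0,0,-0.2],"hand": 0},{"twist": [0,0,0],"offset": [0,0,-0.2],"hand": 0},{"twist": [0,0,0],"offset": [0,0,-0.2],"hand": 0},{"twist": [0,0,0],"offset": [0,0,-0.2],"hand": 0}])

```text
t: 9.48
ee_pos: [0.548, 0.233, 0.1294]
tcp_rot: [180.0, -0.0, 90.1]
force: [0.6, 0.2, -1.0]
opening: 0.0135
gripper_force: 42.6
```

Not clearly in contact yet, so I'll go down in small steps.

>>> jog_arm(steps=[{"twist": [0,0,0],"offset": [0,0,-0.02],"hand": 0},{"twist": [0,0,0],"offset": [0,0,-0.04],"hand": 0},{"twist": [0,0,0],"offset": [0,0,-0.06],"hand": 0},{"twist": [0,0,0],"offset": [0,0,-0.08],"hand": 0},{"twist": [0,0,0],"offset": [0,0,-0.1],"hand": 0},{"twist": [0,0,0],"offset": [0,0,-0.1],"hand": 0},{"twist": [0,0,0],"offset": [0,0,-0.1],"hand": 0},{"twist": [0,0,0],"offset": [0,0,-0.1],"hand": 0},{"twist": [0,0,0],"offset": [0,0,-0.1],"hand": 0},{"twist": [0,0,0],"offset": [0,0,-0.1],"hand": 0}])

```text
t: 10.32
ee_pos: [0.548, 0.2331, 0.1293]
tcp_rot: [180.0, -0.0, 90.1]
force: [-4.9, -1.5, 8.9]
opening: 0.0138
gripper_force: 44.0
```

Contact (about 9 N). I'll release and back straight up.

>>> jog_arm(steps=[{"twist": [0,0,0],"offset": [0,0,0.05],"hand": 0},{"twist": [0,0,0],"offset": [0,0,0.05],"hand": 0},{"twist": [0,0,0],"offset": [0,0,0.05],"hand": 22},{"twist": [0,0,0],"offset": [0,0,0.05],"hand": 35},{"twist": [0,0,0],"offset": [0,0,0.05],"hand": 50},{"twist": [0,0,0],"offset": [0,0,0.05],"hand": 60},{"twist": [0,0,0],"offset": [0,0,0.05],"hand": 60},{"twist": [0,0,0],"offset": [0,0,0.05],"hand": 60},{"twist": [0,0,0],"offset": [0,0,0.05],"hand": 60},{"twist": [0,0,0],"offset": [0,0,0.05],"hand": 60}])

```text
t: 11.15
ee_pos: [0.548, 0.233, 0.1288]
tcp_rot: [180.0, 0.0, 90.1]
force: [0.2, -0.3, 0.3]
opening: 0.0511
gripper_force: 0.0
```

>>> jog_arm(steps=[{"twist": [0,0,0],"offset": [0,0,0.5],"hand": 60},{"twist": [0,0,0],"offset": [0,0,1.5],"hand": 60},{"twist": [0,0,0],"offset": [0,0,3],"hand": 60},{"twist": [0,0,0],"offset": [0,0,5],"hand": 60},{"twist": [0,0,0],"offset": [0,0,8],"hand": 60},{"twist": [0,0,0],"offset": [0,-2,11],"hand": 60},{"twist": [0,0,0],"offset": [0,-4,14],"hand": 60},{"twist": [0,0,0],"offset": [0,-6,16],"hand": 60},{"twist": [0,0,0],"offset": [0,-7,17],"hand": 60},{"twist": [0,0,0],"offset": [0,-7,17],"hand": 60}])

```text
t: 11.98
ee_pos: [0.5493, 0.1608, 0.302]
tcp_rot: [179.7, -0.0, 89.9]
force: [0.5, 0.4, 0.2]
opening: 0.0514
gripper_force: 0.0
```

```bash
python3 - <<'E'
from h import *
import pickle
c=K('wrist'); pickle.dump(c,open('c6.pkl','wb')); grab('wrist','wrist6.png'); grab('scene','scene6.png')
a=cv2.imread('pics/wrist6.png'); b=cv2.imread('pics/scene6.png')[130:250,140:290]
o=np.zeros((420,800,3),np.uint8); o[:,:560]=a; o[:192,560:]=cv2.resize(b,(240,192)); cv2.imwrite('pics/w6.png',o)
E
```

```text
(no output)
```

View pics/w6.png

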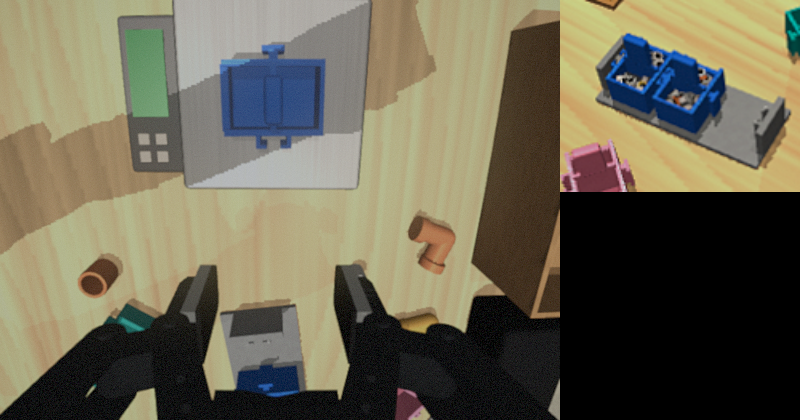

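The bin stands upright near the pan's middle, with its rim at columns 221–325, rows 60–136, and both full bins are in their places. I've now viewed 11 pictures, one over the limit of 10, so I'll view no more. I'll check the numbers, then hand in.

```bash
python3 - <<'E'
from h import *
import pickle
c=pickle.load(open('c6.pkl','rb'))
r=toz('wrist',[(221,60),(325,60),(323,136),(223,136)],.115,c); print('bin',r.mean(0))
p=toz('wrist',[(186,187),(358,187)],.065,c); print('pan',p.mean(0)+[0,.095,0])
d=np.abs(r.mean(0)-p.mean(0)-[0,.095,0])[:2]
if d.max()<.008: print(env.hand_in())
E
```

```text
bin [0.54878546 0.23195717 0.115     ]
pan [0.54722616 0.23243461 0.065     ]
the job is handed in; nothing more can be done
None
```

The empty bin stands upright on the scale pan, about 2 mm from its centre, with both full bins still in their places, and the job is handed in at about 12 s; I viewed 11 pictures, one over the limit of 10.

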